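# Push an expired carton through the sprung flap of a returns box

### The arm

A 7-joint arm with a two-finger parallel gripper is mounted at the origin on the work surface. World frame = base frame: x ahead of the robot, y to its left, z up, the work surface at z = 0. Lengths are in m, angles in rad, forces in N, time in s.
With the tool pointing down it reaches from about 0.4 to 0.85 m from the base axis. Payload 10.4 kg.
Tool frame: the origin (TCP) lies on the front face of the gripper's body, between the roots of the fingers; the fingertips stand 70 mm ahead of it and the grasp point (between the pads) lies 51 mm ahead of it (tcp_to_tips is the distance from the TCP to the fingertips, in m); z points along the fingers, x is the direction in which the jaws open and shut, and the axes are right-handed (so a half turn about z gives the same grasp; the last joint's range is limited). The gripper opens to 87 mm and grips with 3 to 60 N. Pads are 19 mm wide; open, the fingers measure 117 mm over their backs; the gripper's body (75 mm by 190 mm) begins 51 mm behind the grasp point.
Start: joints at [-1.177, 0.332, -0.065, 1.46, 0.022, 1.35, -0.088], TCP at [0.253, 0.572, 0.292] pointing down, gripper open.
Joint ranges: [-2.6, 2.6], [-0.5, 2.12], [-1.47, 1.34], [0.16, 2.42], [-1.27, 4.41], [0.06, 2.06], [-2.6, 2.6]. Speed limits (rad/s): [2.22, 2.22, 2.79, 2.79, 3.14, 3.14, 3.14].

### API

Orientations are given as a unit quaternion [w, x, y, z].
In Python, from workcell import observe, camera, hand_in, tcp_to_tips gives the robot as it stands. The module is installed in compiled form; this text tells all that it offers.
- The arm moves only by the shell command python3 -m handwheel 'ROWS' [FORCE]. ROWS is JSON, a list of rows, each a list of 7 numbers: the shift along the tool's x, y, z in m, then the turn, a rotation vector about the tool's x, y, z in degrees, then the opening, from 0 (shut) to 1 (fully open). In form: [[dx, dy, dz, rx, ry, rz, gripper], ...]. A call has 1 to 20 rows; each row is the pose to reach, as a shift and turn from the pose commanded when the call began, along the tool's axes at that moment; what a row does not reach only later rows make up. A row lasts 1/12 s, in which the tool goes at most 41.7 mm and 7.16 degrees, less where a joint would pass 70% of its speed; a pose out of reach is approached as far as the arm can. A call with a gripper value outside its range is refused whole. The fingers move at their own pace and stop on an object; FORCE is the grip in N (left out, the last holds). Time passes only in rows, so rows that repeat a pose let the fingers close. It gives the time, the measured TCP pose, the force and the opening at its end, in the units of the state.
- observe(): the state, without advancing time (a new reading comes with each control period).
- camera(name): name is "scene" or "top" or "wrist"; returns a dict with "img" (400x640x3 uint8, red, green, blue), "depth" (400x640 float32, m along the optical axis (not along the pixel's ray), 0 where there is no reading), "fx", "fy", "cx", "cy" (pixels), "world_to_cam" (4x4, takes a point from world to camera coordinates). Camera axes: x right, y up, looking along -z (the intrinsics and any distortion apply to the point x, -y, -z); pixel columns grow to the right and rows downward; lengths in m; the calibration is good to about 2 mm. A picture is of the moment at which its call begins.
- hand_in(): hands the job in, once; it reports no verdict.
The state is a dict: "t": time; "qpos": joint angles; "joint_velocities": joint speeds; "tau": joint torques, N m; "position": TCP position; "tool_rot": TCP orientation; "force": force on the tool from outside, world axes, zero at the start; "torque": the same for the moment, N m; "grip_width": finger opening in m.
Only numpy, scipy, OpenCV 4.12 (cv2) and the standard library are available. Lean on these libraries where they do the work, as an engineer would, in place of code of your own. Each camera call takes 0.05 s, during which the arm holds its last target.

### The job

Put the small white carton with the red bands into the blue returns box: push the yellow self-closing flap open with one finger and, while that finger keeps it open, push the carton along the deck and through the opening with the other finger until it drops into the bin behind, then take the hand away so that the flap swings fully shut. The carton must never touch the flap and is only pushed, never lifted; leave the bottle, jar and cup standing around alone.

Things in the scene. Friction and masses are not known exactly. Their poses are not given: they have to be found in the camera images.
- returns_box: Fixed blue box; place and yaw vary. Its x = push direction, z up; origin on the counter in the plane of the shut flap. In mm in its frame: white deck x -155 to 8, y -60 to 68, top at z 75, no walls. Behind it an open-topped bin with green floor at z 4, inside x 8 to 154, y -54 to 62, walls up to z 122 from x 0 on. Steel posts 10 thick at x 0, y 62 and y -58, up to z 124.
- sill (a point): Middle of the carton's track at the deck's inner edge, where the carton drops into the bin (box x 8, y -21, z 75 mm). Along the deck run two low grey guide ribs, tops at z 83, their facing sides 22 mm either side of the track's centre line; they guide the carton, and fingers can pass above them.
- bin_floor (a point): Centre of the bin's green floor (box x 81, y 4, z 4 mm), 71 mm below the deck. The carton may come to rest on any of its sides there.
- flap_hinge (a point): Point on the vertical hinge axis of the yellow flap at deck height (box x 0, y 55, z 75 mm). The flap is an upright plate 4 mm thick; shut, it reaches from 2 to 104 mm from the hinge towards box -y, across the carton's track, and from 86 to 122 mm above the counter. It swings only inwards, over the bin: its free edge moves to box +x.
- flap (a joint): Flap angle, rad: 0 shut (plate across the track), 1.45 fully open (plate nearly along the bin wall at box y 62 mm). A spring always pulls it shut, 0.036 N m at 0 rising to 0.08 N m fully open, damped: let go fully open it shuts within 2 s. At over 1.05 rad it is clear of the carton's track; a finger pushing it about 30 mm from the hinge opens it widely.
- carton: Loose white carton with red bands, 50 mm long (its x), 40 mm wide (its y), 38 mm high, 40 to 90 g. Origin at the centre of its underside. It starts flat on the deck between the guide ribs, its x axis along the box's x axis, its centre 55 to 105 mm before the flap (box x -105 to -55 mm).
- carton_mid (a point): Centre of the carton, half-way up.
- amber_bottle: Bystander: loose amber bottle, 44 mm in diameter, 85 mm high, origin at the centre of its base; standing beside the returns box.
- pill_jar: Bystander: loose white jar with blue cap, 52 mm in diameter, 70 mm high, origin at the centre of its base; standing beside the returns box.
- steel_cup: Bystander: loose steel cup, 60 mm in diameter at the rim, 55 mm high, origin at the centre of its base; standing beside the returns box.
Not all that is in view belongs to the job. What is shaped like the carton but orange is not meant.

How it is judged:
By the outcome, as a careful person would: the job done as asked, in the order asked, and still so for the second after the job is handed in, with the robot touching nothing.
It also fails if it takes over 32 s, if anything falls off the work surface, if the arm or the gripper's body presses on something with over 40 N, if the wrist force passes 120 N, or if a joint passes its speed limit or range.

## Working session

There is one attempt and no reset: what is moved stays moved. The work goes in short steps, Python scripts to look and compute and a shell command to move; the robot and the scene stay as the last step left them, time stands still between calls to the robot, and variables do not carry over. Pictures are saved under pics/ and viewed, and the job is handed in when it is done.

```bash
mkdir -p pics; cat > h.py <<'E'
import numpy as np,cv2
from workcell import observe,camera,tcp_to_tips
def save(c,n): cv2.imwrite('pics/'+n,cv2.cvtColor(c['img'],cv2.COLOR_RGB2BGR))
def world(c):
    d=c['depth'];v,u=np.mgrid[0:400,0:640]
    p=np.stack([(u-c['cx'])/c['fx']*d,-(v-c['cy'])/c['fy']*d,-d,np.ones_like(d)],-1)
    return (p@np.linalg.inv(c['world_to_cam']).T)[...,:3]
E
python3 - <<'E'
from h import *
s=observe();print(s,tcp_to_tips)
for n in ['top','scene','wrist']:
    c=camera(n);save(c,n+'0.png');np.savez(n+'0.npz',**c);print(n,[c[k] for k in('fx','fy','cx','cy')],[k for k in c]);print(c['world_to_cam'])
E
```

```text
{'t': 0.0, 'qpos': array([-1.17660923,  0.33288717, -0.06468421,  1.46092389,  0.02158888,
        1.34986444, -0.08849716]), 'joint_velocities': array([ 0.00063304,  0.00083684, -0.0006019 , -0.00034497,  0.00039907,
       -0.00030221, -0.001074  ]), 'tau': array([-8.58189396e-04, -6.23242593e+01,  2.43100565e-02, -3.89922094e+01,
       -6.14813925e-02,  3.93814780e-02,  9.65208073e-05]), 'position': array([0.25291108, 0.5712453 , 0.29145258]), 'tool_rot': array([ 4.01898583e-04,  8.38098574e-01,  5.45518375e-01, -5.65776395e-04]), 'force': array([-1.45832501,  0.18872163,  0.23302217]), 'torque': array([-0.02230835,  0.01580312, -0.01011742]), 'grip_width': 0.08714205085973659} 0.0697
top [375.95460802062416, 375.95460802062416, 314.4366305788109, 197.86658151211182] ['img', 'depth', 'fx', 'fy', 'cx', 'cy', 'world_to_cam']
[[-0.01579959 -0.99938062  0.03144424  0.00448777]
 [ 0.98770605 -0.01070809  0.15595544 -0.58575973]
 [-0.15552214  0.0335217   0.98726347 -0.69904881]
 [ 0.          0.          0.          1.        ]]
scene [400.6086377453117, 400.6086377453117, 313.57734960273353, 203.32823422496736] ['img', 'depth', 'fx', 'fy', 'cx', 'cy', 'world_to_cam']
[[ 0.21891337  0.9755474   0.0196011  -0.1310643 ]
 [-0.49361629  0.09339485  0.86465042  0.20757316]
 [ 0.84167683 -0.19895896  0.50199148 -1.28178814]
 [ 0.          0.          0.          1.        ]]
wrist [323.78419847430587, 323.78419847430587, 323.9591110075631, 198.5697107199673] ['img', 'depth', 'fx', 'fy', 'cx', 'cy', 'world_to_cam']
[[ 0.40444228  0.91455882 -0.00293324 -0.62335738]
 [-0.87364279  0.38539551 -0.29701611  0.03659229]
 [-0.27050825  0.12268848  0.95486796 -0.39222697]
 [ 0.          0.          0.          1.        ]]
```

View pics/top0.png

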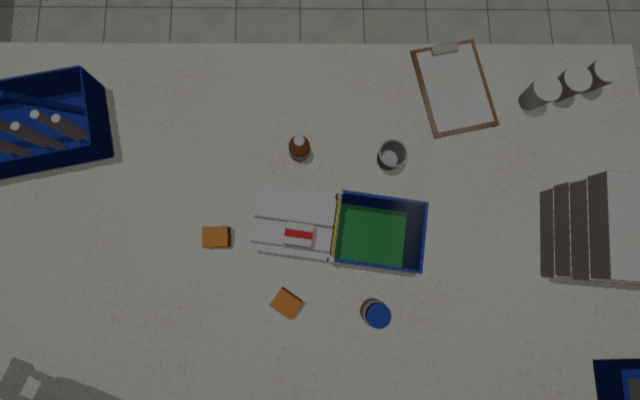

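View pics/scene0.png

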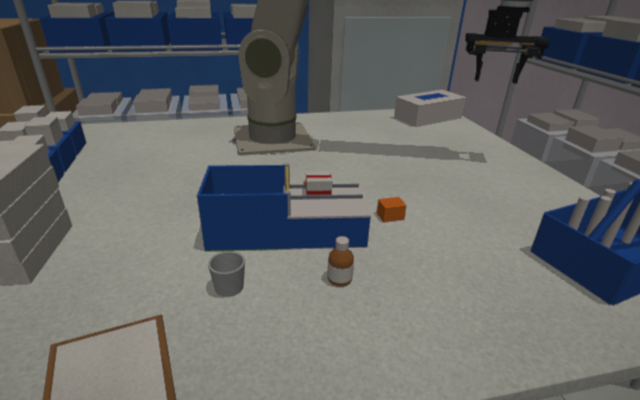

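View pics/wrist0.png

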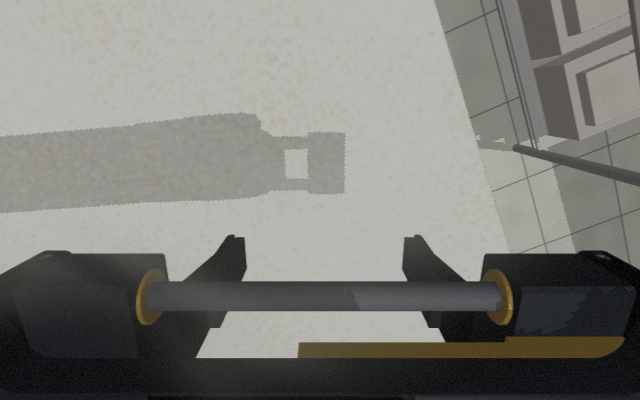

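The carton is white with a red band, at top (299,236). The two orange blocks at (216,237) and (287,303) are decoys. The box's push direction is image right (about world -y), and the flap is at about (337,225). Next I measure the box and carton.

```bash
python3 - <<'E'
from h import *
c=dict(np.load('top0.npz'));W=world(c)
im=c['img'];cv2.imwrite('pics/crop0.png',cv2.resize(cv2.cvtColor(im[170:330,190:450],cv2.COLOR_RGB2BGR),None,fx=3,fy=3,interpolation=cv2.INTER_CUBIC))
hsv=cv2.cvtColor(im,cv2.COLOR_RGB2HSV).astype(int);H,S,V=hsv[...,0],hsv[...,1],hsv[...,2]
v,u=np.mgrid[0:400,0:640]
roi=(u>240)&(u<440)&(v>170)&(v<290)
deck=roi&(abs(W[...,2]-.075)<.006)&(S<60)
deck=deck&(u<345)
wall=roi&(W[...,2]>.112)&(W[...,2]<.132)
floor=roi&(H>45)&(H<80)&(S>120)
red=roi&((H<8)|(H>172))&(S>150)
yel=roi&(H>20)&(H<35)&(S>120)
cart=roi&(u<330)&(W[...,2]>.10)&(W[...,2]<.125)
for n,m in dict(deck=deck,wall=wall,floor=floor,red=red,yel=yel,cart=cart).items():
    P=W[m]; r=cv2.minAreaRect((P[:,:2]*1000).astype(np.float32))
    print(n,m.sum(),np.median(P,0).round(4),P[:,2].min().round(3),P[:,2].max().round(3),r)
E
```

```text
deck 4697 [0.5471 0.0443 0.0742] 0.07 0.081 ((538.60595703125, 35.248104095458984), (163.1205596923828, 128.22225952148438), 81.06572723388672)
wall 1570 [ 0.5128 -0.0852  0.1203] 0.112 0.126 ((520.7513427734375, -73.09996032714844), (248.27313232421875, 129.6304931640625), 81.46088409423828)
floor 3504 [ 0.5114 -0.1179  0.0033] -0.001 0.781 ((518.3822021484375, -86.55738067626953), (204.59051513671875, 119.88346862792969), 83.76138305664062)
red 177 [0.5109 0.0274 0.1126] 0.11 0.781 ((500.4661560058594, 33.428306579589844), (47.049503326416016, 45.56222915649414), 65.16758728027344)
yel 160 [ 0.5216 -0.036   0.1208] 0.099 0.781 ((511.2358093261719, -27.874256134033203), (40.30178451538086, 122.53758239746094), 58.05027389526367)
cart 650 [0.511  0.0289 0.1124] 0.1 0.125 ((503.9615478515625, 10.219654083251953), (96.04943084716797, 49.5499267578125), 66.19949340820312)
```

View pics/crop0.png

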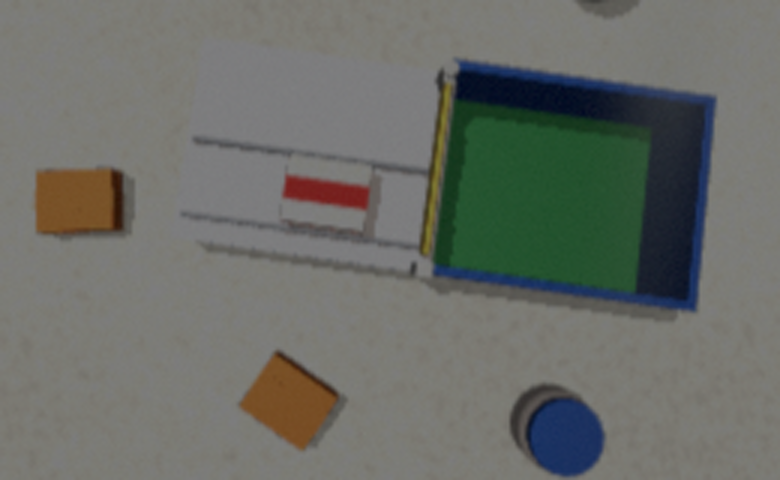

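Deck rectangle measures 163x128 mm, which matches the given size. Next I fit the box frame, locate the carton in it, and check the fit.

```bash
cat >> h.py <<'E'
TH=np.radians(-98.93);EX=np.array([np.cos(TH),np.sin(TH)]);EY=np.array([-EX[1],EX[0]])
O=np.array([.5386,.0352])-(-.0735*EX+.004*EY)
def tobox(p): d=np.asarray(p)[...,:2]-O; return np.stack([d@EX,d@EY],-1)
def toworld(b): b=np.asarray(b,float); return O+b[0]*EX+b[1]*EY
E
python3 - <<'E'
from h import *
c=dict(np.load('top0.npz'));W=world(c);im=c['img']
print('O',O)
hsv=cv2.cvtColor(im,cv2.COLOR_RGB2HSV).astype(int);H,S,V=hsv[...,0],hsv[...,1],hsv[...,2]
v,u=np.mgrid[0:400,0:640];B=tobox(W)*1000;Z=W[...,2]*1000
near=(abs(B[...,0])<220)&(abs(B[...,1])<130)
def rep(n,m):
    P=B[m];print(n,m.sum(),'x',np.percentile(P[:,0],[0,2,50,98,100]).round(1),'y',np.percentile(P[:,1],[0,2,50,98,100]).round(1),'z',np.percentile(Z[m],[2,50,98]).round(1))
rep('cart',near&(B[...,0]<-20)&(Z>107))
rep('red',near&(B[...,0]<-20)&(Z>107)&((H<8)|(H>172))&(S>150))
rep('carttop rect',near&(B[...,0]<-20)&(Z>107))
m=near&(B[...,0]<-20)&(Z>107);print(cv2.minAreaRect(B[m].astype(np.float32)))
rep('yel',near&(H>20)&(H<35)&(S>110)&(Z>115))
rep('binwalls',near&(Z>115)&(Z<130)&(H>100)&(H<130)&(S>120))
rep('deck',near&(abs(Z-75)<4)&(B[...,0]<-10))
m=near&(abs(Z-75)<4)&(B[...,0]<-10);print(cv2.minAreaRect(B[m].astype(np.float32)))
m=near&(Z>115)&(Z<130)&(B[...,0]>-8);print(cv2.minAreaRect(B[m].astype(np.float32)))
# wall line fits
wm=near&(Z>115)&(Z<130)&(B[...,0]>15)&(B[...,0]<145)
for s in(1,-1):
    P=B[wm&(s*(B[...,1]-4)>40)];print('wall',s,np.polyfit(P[:,0],P[:,1],1),len(P))
E
```

```text
O [ 0.52323925 -0.03678818]
cart 1635 x [-88.  -85.2 -49.4 -40.3 -37.6] y [-61.8 -61.8 -61.8  -3.4  -1.3] z [110.4 781.4 781.4]
red 177 x [-86.6 -85.7 -62.2 -39.5 -38.3] y [-61.8 -27.5 -22.  -16.5 -16.2] z [110.5 112.6 115. ]
carttop rect 1635 x [-88.  -85.2 -49.4 -40.3 -37.6] y [-61.8 -61.8 -61.8  -3.4  -1.3] z [110.4 781.4 781.4]
((-62.761199951171875, -31.626953125), (50.45824432373047, 60.37331008911133), 0.2679294943809509)
yel 137 x [-49.4  -2.2  -0.4   1.6   1.9] y [-61.8 -49.1  -1.5  48.4  50.5] z [116.3 121.  124.3]
binwalls 693 x [  5.3  10.4 117.7 158.3 159.5] y [-60.  -59.7 -14.8  65.2  66.1] z [116.2 121.1 123.4]
deck 4298 x [-155.1 -152.6  -92.1  -12.6  -10. ] y [-60.1 -58.3  13.4  65.6  68.1] z [71.8 74.2 76.6]
((-82.55645751953125, 3.9990882873535156), (128.2222442626953, 145.10450744628906), 89.9957504272461)
((77.43362426757812, 3.4597930908203125), (165.91964721679688, 129.6304931640625), 0.39088505506515503)
wall 1 [-4.04178782e-04  6.43962839e+01] 272
wall -1 [ 9.05104645e-04 -5.72205465e+01] 257
```

```bash
cat > plan.py <<'E'
from h import *
# mm in box frame
def corners(x,y,psi,which):
    R=np.array([[np.cos(psi),-np.sin(psi)],[np.sin(psi),np.cos(psi)]])
    xs=(43.5,58.5) if which=='open' else (-58.5,-43.5)
    t=np.array([[a,b] for a in xs for b in(-9.5,9.5)])
    return t@R.T+[x,y]
def flap(x,y,psi):
    C=corners(x,y,psi,'open'); best=0
    # dense points of rect edge
    for th in np.arange(0,1.46,.005):
        n=np.array([-np.cos(th),-np.sin(th)]); a=np.array([np.sin(th),-np.cos(th)])
        d=C-[0,55]; 
        # all corners must be on n-side at >=2 
        if ((d@n)>=2).all(): return th
    return 9
def report(x,y,psid):
    p=np.radians(psid);C=corners(x,y,p,'open');P=corners(x,y,p,'push')
    k=P[:,0].argmax()
    print((x,y,psid),'flap',round(flap(x,y,p),2),'open x',C[:,0].min().round(),C[:,0].max().round(),'y',C[:,1].min().round(),C[:,1].max().round(),'| push front',P[k].round(1),'y',P[:,1].min().round(),P[:,1].max().round())
E
python3 - <<'E'
from plan import *
for psi in(28,30,33,36,39):
    # y such that push corner y=-21 ; x so that corner at -88
    p=np.radians(psi);P=corners(0,0,p,'push');k=P[:,0].argmax()
    for X in (-95,-88,-70,-52,-40,-16,0,14): report(round(X-P[k,0],1),round(-22-P[k,1],1),psi)
E
```

```text
(np.float64(-61.1), np.float64(6.8), 28) flap 0.0 open x -27.0 -5.0 y 19.0 43.0 | push front [-95. -22.] y -29.0 -5.0
(np.float64(-54.1), np.float64(6.8), 28) flap 0.14 open x -20.0 2.0 y 19.0 43.0 | push front [-88. -22.] y -29.0 -5.0
(np.float64(-36.1), np.float64(6.8), 28) flap 0.86 open x -2.0 20.0 y 19.0 43.0 | push front [-70. -22.] y -29.0 -5.0
(np.float64(-18.1), np.float64(6.8), 28) flap 1.24 open x 16.0 38.0 y 19.0 43.0 | push front [-52. -22.] y -29.0 -5.0
(np.float64(-6.1), np.float64(6.8), 28) flap 1.33 open x 28.0 50.0 y 19.0 43.0 | push front [-40. -22.] y -29.0 -5.0
(np.float64(17.9), np.float64(6.8), 28) flap 1.42 open x 52.0 74.0 y 19.0 43.0 | push front [-16. -22.] y -29.0 -5.0
(np.float64(33.9), np.float64(6.8), 28) flap 1.44 open x 68.0 90.0 y 19.0 43.0 | push front [ -0. -22.] y -29.0 -5.0
(np.float64(47.9), np.float64(6.8), 28) flap 9 open x 82.0 104.0 y 19.0 43.0 | push front [ 14. -22.] y -29.0 -5.0
(np.float64(-62.1), np.float64(8.0), 30) flap 0.0 open x -29.0 -7.0 y 22.0 45.0 | push front [-95. -22.] y -29.0 -6.0
(np.float64(-55.1), np.float64(8.0), 30) fla
[... 2862 characters left out ...]
1.0 -7.0
(np.float64(-42.2), np.float64(12.8), 39) flap 9 open x -14.0 9.0 y 33.0 57.0 | push front [-70. -22.] y -31.0 -7.0
(np.float64(-24.2), np.float64(12.8), 39) flap 9 open x 4.0 27.0 y 33.0 57.0 | push front [-52. -22.] y -31.0 -7.0
(np.float64(-12.2), np.float64(12.8), 39) flap 9 open x 16.0 39.0 y 33.0 57.0 | push front [-40. -22.] y -31.0 -7.0
(np.float64(11.8), np.float64(12.8), 39) flap 9 open x 40.0 63.0 y 33.0 57.0 | push front [-16. -22.] y -31.0 -7.0
(np.float64(27.8), np.float64(12.8), 39) flap 9 open x 56.0 79.0 y 33.0 57.0 | push front [ -0. -22.] y -31.0 -7.0
(np.float64(41.8), np.float64(12.8), 39) flap 9 open x 70.0 93.0 y 33.0 57.0 | push front [ 14. -22.] y -31.0 -7.0
```

```bash
cat >> h.py <<'E'
from scipy.spatial.transform import Rotation as Rn
def Rq(q): return Rn.from_quat([q[1],q[2],q[3],q[0]])
def delta(bx,by,z,psid):
    s=observe();R=Rq(s['tool_rot']);w=toworld([bx/1000,by/1000])
    a=TH+np.radians(psid)
    T=Rn.from_matrix(np.array([[np.cos(a),np.sin(a),0],[np.sin(a),-np.cos(a),0],[0,0,-1]]).T.copy().T)
    print('target world',w.round(4),z,'d tool',R.inv().apply(np.r_[w,z]-s['position']).round(4),'rot',np.degrees((R.inv()*T).as_rotvec()).round(2))
def pose():
    s=observe();R=Rq(s['tool_rot']);x=R.apply([1,0,0])
    print('t',round(s['t'],2),'box',(tobox(s['position'])*1000).round(1),'z',s['position'][2].round(4),'psi',np.degrees(np.arctan2(x[1],x[0])-TH).round(2)%360,'F',s['force'].round(1),'tilt',R.apply([0,0,1]).round(3),'g',s['grip_width'].round(4))
E
python3 - <<'E'
from h import *
delta(-66,6.8,.25,28); pose()
from plan import *
for a in [(-66,6.8,28),(-18,6.8,28),(17,6,28),(34,5,28),(50,4,28),(50,4,26)]: report(*a)
E
```

```text
target world [0.5402 0.0274] 0.25 d tool [-0.3811  0.4829  0.0421] rot [7.0000e-02 3.0000e-02 1.3705e+02]Traceback (most recent call last):
  File "<stdin>", line 2, in <module>
  File "h.py", line 21, in pose
    print('t',round(s['t'],2),'box',(tobox(s['position'])*1000).round(1),'z',s['position'][2].round(4),'psi',np.degrees(np.arctan2(x[1],x[0])-TH).round(2)%360,'F',s['force'].round(1),'tilt',R.apply([0,0,1]).round(3),'g',s['grip_width'].round(4))
                                                                                                                                                                                                                            ^^^^^^^^^^^^^^^^^^^^^
AttributeError: 'float' object has no attribute 'round'
```

```bash
sed -i "s/s\['grip_width'\].round(4)/round(s['grip_width'],4)/" h.py
python3 -m handwheel '[[-0.019,0.024,0.002,0,0,7,1],[-0.038,0.048,0.004,0,0,14,1],[-0.057,0.072,0.006,0,0,21,1],[-0.076,0.097,0.008,0,0,28,1],[-0.095,0.121,0.01,0,0,35,1],[-0.114,0.145,0.012,0,0,42,1],[-0.133,0.169,0.014,0,0,49,1],[-0.152,0.193,0.016,0,0,56,1],[-0.171,0.217,0.018,0,0,63,1],[-0.191,0.241,0.02,0,0,70,1],[-0.21,0.266,0.022,0,0,77,1],[-0.229,0.29,0.024,0,0,84,1],[-0.248,0.314,0.026,0,0,91,1],[-0.267,0.338,0.028,0,0,98,1],[-0.286,0.362,0.03,0,0,105,1],[-0.305,0.386,0.034,0,0,112,1],[-0.324,0.411,0.036,0,0,119,1],[-0.343,0.435,0.038,0,0,126,1],[-0.362,0.459,0.04,0,0,133,1],[-0.381,0.483,0.042,0,0,137,1]]'
python3 - <<'E'
from h import *
pose();delta(-66,6.8,.25,28); 
from plan import *
for a in [(-66,6.8,28),(-18,6.8,28),(17,6,28),(34,5,28),(50,4,28),(50,4,26)]: report(*a)
c=camera('wrist');save(c,'w1.png')
c=camera('top');save(c,'t1.png')
E
```

```text
t: 1.82
position: [0.5408, 0.0262, 0.2501]
tool_rot: [-0.0, 0.813, -0.583, -0.0]
force: [0.2, 0.4, -0.6]
grip_width: 0.087
t 1.82 box [-64.9   7.6] z 0.2501 psi 27.66 F [ 0.2  0.4 -0.6] tilt [ 0.  0. -1.] g 0.087
target world [0.5402 0.0274] 0.25 d tool [-0.0013  0.0002  0.0001] rot [-0.    0.01 -0.34]
(-66, 6.8, 28) flap 0.0 open x -32.0 -10.0 y 19.0 43.0 | push front [-99.9 -22. ] y -29.0 -5.0
(-18, 6.8, 28) flap 1.24 open x 16.0 38.0 y 19.0 43.0 | push front [-51.9 -22. ] y -29.0 -5.0
(17, 6, 28) flap 1.4 open x 51.0 73.0 y 18.0 42.0 | push front [-16.9 -22.8] y -30.0 -6.0
(34, 5, 28) flap 1.42 open x 68.0 90.0 y 17.0 41.0 | push front [  0.1 -23.8] y -31.0 -7.0
(50, 4, 28) flap 1.44 open x 84.0 106.0 y 16.0 40.0 | push front [ 16.1 -24.8] y -32.0 -8.0
(50, 4, 26) flap 1.42 open x 85.0 107.0 y 15.0 38.0 | push front [ 15.1 -23.6] y -30.0 -7.0
```

View pics/w1.png

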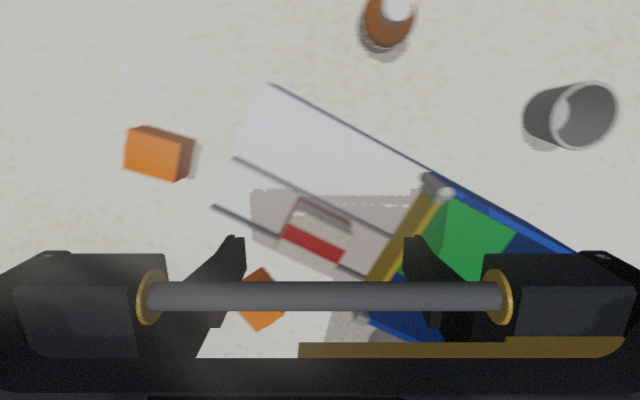

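View pics/t1.png

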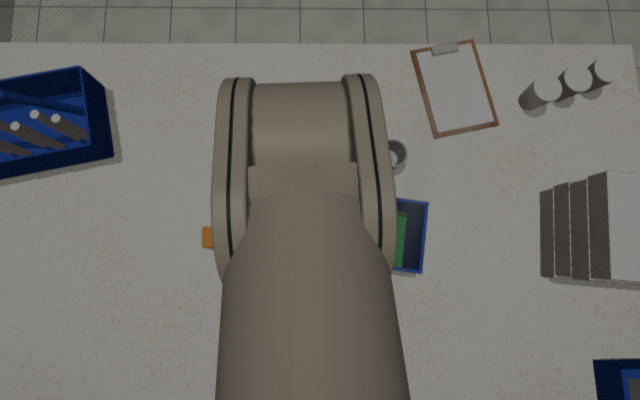

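The wrist view shows the carton at (315,240), its red band at (310,243), and the flap at (405,240). The fingertips are thin, around (240,238) and (405,238). I'll check how they taper, since the plan assumed full thickness at the tip.

```bash
python3 - <<'E'
from h import *
c=camera('wrist');W=world(c);s=observe();R=Rq(s['tool_rot'])
T=R.inv().apply((W-s['position']).reshape(-1,3)).reshape(W.shape)*1000
d=c['depth']
print(d[238,200:450:6].round(3))
for v in range(230,330,8):
    for rng in((150,260),(390,500)):
        ok=[(u,)+tuple(T[v,u].round(0)) for u in range(*rng,6) if 0<T[v,u,2]<90]
        print(v,ok[:9])
c2=camera('scene');img=cv2.cvtColor(c2['img'],cv2.COLOR_RGB2BGR)
cv2.imwrite('pics/s1.png',cv2.resize(img[60:260,190:440],None,fx=3,fy=3,interpolation=cv2.INTER_CUBIC))
E
```

```text
[0.372 0.374 0.373 0.373 0.372 0.172 0.175 0.175 0.291 0.292 0.292 0.281
 0.25  0.25  0.25  0.249 0.25  0.249 0.25  0.252 0.25  0.249 0.249 0.249
 0.293 0.291 0.291 0.291 0.29  0.291 0.291 0.269 0.258 0.245 0.176 0.174
 0.17  0.171 0.368 0.369 0.369 0.37 ]
230 []
230 []
238 [(228, np.float64(-47.0), np.float64(-11.0), np.float64(64.0)), (234, np.float64(-45.0), np.float64(-10.0), np.float64(68.0)), (240, np.float64(-42.0), np.float64(-9.0), np.float64(68.0))]
238 [(408, np.float64(49.0), np.float64(-9.0), np.float64(68.0)), (414, np.float64(52.0), np.float64(-9.0), np.float64(67.0)), (420, np.float64(54.0), np.float64(-10.0), np.float64(65.0))]
246 [(222, np.float64(-48.0), np.float64(-10.0), np.float64(56.0)), (228, np.float64(-45.0), np.float64(-10.0), np.float64(56.0)), (234, np.float64(-42.0), np.float64(-9.0), np.float64(59.0)), (240, np.float64(-40.0), np.float64(-8.0), np.float64(62.0))]
246 [(408, np.float64(47.0), np.float64(-8.0), np.float64(60.0)), (414, np.float64(50.0), np.float64(-9.0), np.float64(59.0)), (420, np.float64(51.0), np.float64(-10.0), np.float64(55.0)), (42
[... 4693 characters left out ...]
at64(-5.0), np.float64(3.0)), (192, np.float64(-45.0), np.float64(-2.0), np.float64(7.0)), (198, np.float64(-45.0), np.float64(2.0), np.float64(12.0)), (204, np.float64(-45.0), np.float64(6.0), np.float64(17.0)), (210, np.float64(-44.0), np.float64(9.0), np.float64(21.0)), (216, np.float64(-42.0), np.float64(9.0), np.float64(21.0))]
326 [(432, np.float64(48.0), np.float64(10.0), np.float64(21.0)), (438, np.float64(51.0), np.float64(9.0), np.float64(20.0)), (444, np.float64(51.0), np.float64(6.0), np.float64(17.0)), (450, np.float64(52.0), np.float64(2.0), np.float64(12.0)), (456, np.float64(51.0), np.float64(-2.0), np.float64(7.0)), (462, np.float64(51.0), np.float64(-6.0), np.float64(2.0))]
```

View pics/s1.png

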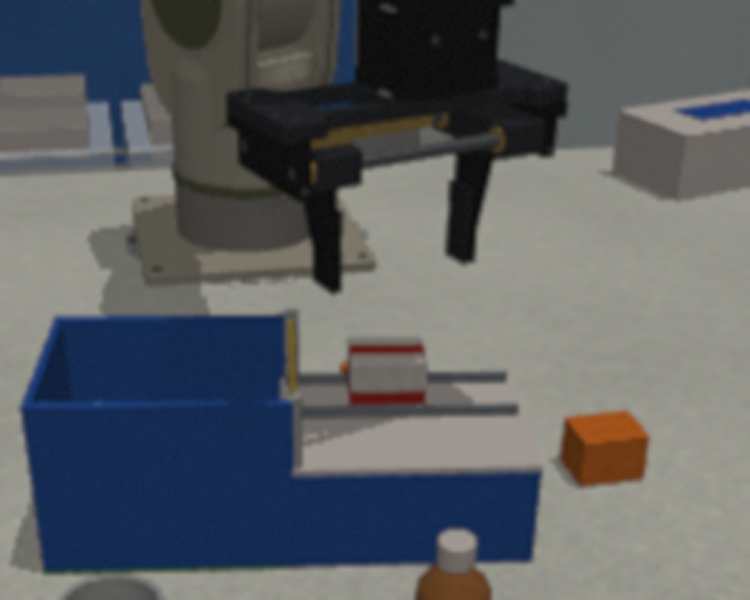

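```bash
sed -i 's/(43.5,58.5)/(43.5,56.5)/; s/(-58.5,-43.5)/(-56.5,-43.5)/' plan.py; python3 - <<'E'
from plan import *
for yc in(-22,-16):
  for psi in(16,20,24,28):
    p=np.radians(psi);P=corners(0,0,p,'push');k=P[:,0].argmax()
    for X in (-88,-78,-70,-60,-52): report(float(round(X-P[k,0],1)),float(round(yc-P[k,1],1)),psi)
print()
for a in [(48,4,28),(40,4,28),(16,6,28),(34,5,28)]: report(*a)
E
```

```text
(-48.8, -0.9, 16) flap 0.2 open x -10.0 8.0 y 2.0 24.0 | push front [-88. -22.] y -26.0 -4.0
(-38.8, -0.9, 16) flap 0.46 open x 0.0 18.0 y 2.0 24.0 | push front [-78. -22.] y -26.0 -4.0
(-30.8, -0.9, 16) flap 0.64 open x 8.0 26.0 y 2.0 24.0 | push front [-70. -22.] y -26.0 -4.0
(-20.8, -0.9, 16) flap 0.83 open x 18.0 36.0 y 2.0 24.0 | push front [-60. -22.] y -26.0 -4.0
(-12.8, -0.9, 16) flap 0.94 open x 26.0 44.0 y 2.0 24.0 | push front [-52. -22.] y -26.0 -4.0
(-50.4, 1.8, 20) flap 0.18 open x -13.0 6.0 y 8.0 30.0 | push front [-88. -22.] y -26.0 -4.0
(-40.4, 1.8, 20) flap 0.44 open x -3.0 16.0 y 8.0 30.0 | push front [-78. -22.] y -26.0 -4.0
(-32.4, 1.8, 20) flap 0.68 open x 5.0 24.0 y 8.0 30.0 | push front [-70. -22.] y -26.0 -4.0
(-22.4, 1.8, 20) flap 0.89 open x 15.0 34.0 y 8.0 30.0 | push front [-60. -22.] y -26.0 -4.0
(-14.4, 1.8, 20) flap 1.01 open x 23.0 42.0 y 8.0 30.0 | push front [-52. -22.] y -26.0 -4.0
(-52.1, 4.4, 24) flap 0.15 open x -16.0 3.0 y 13.0 36.0 | push front [-88. -22.] y -27.0 -5.0
(-42.1, 4.4, 24) flap 0.4 open x -6.0 13.0 y 13.0 36.0 | push front [-78. -
[... 2293 characters left out ...]
10.0 y 25.0 48.0 | push front [-78. -16.] y -22.0 1.0
(-36.1, 12.8, 28) flap 1.08 open x -2.0 18.0 y 25.0 48.0 | push front [-70. -16.] y -22.0 1.0
(-26.1, 12.8, 28) flap 1.31 open x 8.0 28.0 y 25.0 48.0 | push front [-60. -16.] y -22.0 1.0
(-18.1, 12.8, 28) flap 1.38 open x 16.0 36.0 y 25.0 48.0 | push front [-52. -16.] y -22.0 1.0

(48, 4, 28) flap 1.42 open x 82.0 102.0 y 16.0 39.0 | push front [ 14.1 -24.8] y -31.0 -8.0
(40, 4, 28) flap 1.41 open x 74.0 94.0 y 16.0 39.0 | push front [  6.1 -24.8] y -31.0 -8.0
(16, 6, 28) flap 1.38 open x 50.0 70.0 y 18.0 41.0 | push front [-17.9 -22.8] y -29.0 -6.0
(34, 5, 28) flap 1.41 open x 68.0 88.0 y 17.0 40.0 | push front [  0.1 -23.8] y -30.0 -7.0
```

```bash
python3 - <<'E'
from h import *
pose();delta(-62,8,.157,26)
E
```

```text
t 2.02 box [-65.6   7.1] z 0.2499 psi 27.98 F [ 0.   0.5 -0.3] tilt [-0.001 -0.    -1.   ] g 0.0871
target world [0.5408 0.0232] 0.157 d tool [0.0036 0.0008 0.0929] rot [ 0.04 -0.    1.98]
```

```bash
python3 -m handwheel '[[0.004,0.001,0.02,0,0,1,1],[0.004,0.001,0.045,0,0,2,1],[0.004,0.001,0.07,0,0,2,1],[0.004,0.001,0.085,0,0,2,1],[0.004,0.001,0.093,0,0,2,1],[0.004,0.001,0.093,0,0,2,1]]'
python3 - <<'E'
from h import *
pose()
c=camera('wrist');save(c,'w2.png')
c2=camera('scene');img=cv2.cvtColor(c2['img'],cv2.COLOR_RGB2BGR)
cv2.imwrite('pics/s2.png',cv2.resize(img[120:260,190:390],None,fx=4,fy=4,interpolation=cv2.INTER_CUBIC))
delta(-45,8,.157,26);delta(-18,8,.157,26);delta(48,4,.157,26)
from plan import *
for a in [(-45,8,26),(-18,8,26),(15,6,26),(48,4,26)]:report(*a)
E
```

```text
t: 2.52
position: [0.5397, 0.0246, 0.1557]
tool_rot: [0.001, 0.805, -0.593, -0.001]
force: [-0.2, -0.2, 0.1]
grip_width: 0.0868
t 2.52 box [-63.2   6.7] z 0.1557 psi 26.18 F [-0.2 -0.2  0.1] tilt [-0.003 -0.    -1.   ] g 0.0868
target world [0.5381 0.0064] 0.157 d tool [0.0161 0.008  0.0009] rot [-0.04  0.01  0.12]
target world [ 0.5339 -0.0202] 0.157 d tool [0.0403 0.0199 0.0009] rot [-0.04  0.01  0.12]
target world [ 0.5197 -0.0848] 0.157 d tool [0.0978 0.0525 0.0009] rot [-0.04  0.01  0.12]
(-45, 8, 26) flap 0.38 open x -10.0 10.0 y 19.0 41.0 | push front [-79.9 -19.6] y -25.0 -3.0
(-18, 8, 26) flap 1.19 open x 17.0 37.0 y 19.0 41.0 | push front [-52.9 -19.6] y -25.0 -3.0
(15, 6, 26) flap 1.36 open x 50.0 70.0 y 17.0 39.0 | push front [-19.9 -21.6] y -27.0 -5.0
(48, 4, 26) flap 1.41 open x 83.0 103.0 y 15.0 37.0 | push front [ 13.1 -23.6] y -29.0 -7.0
```

View pics/w2.png

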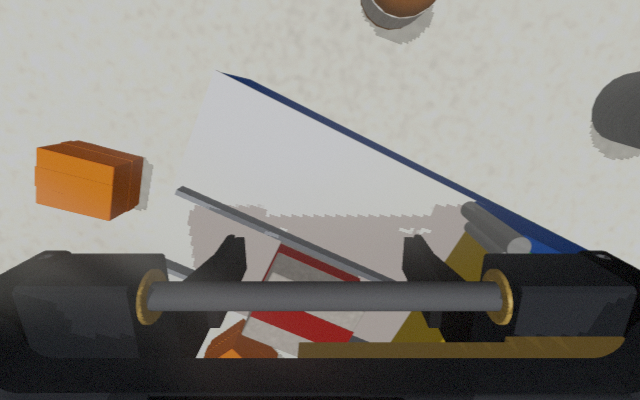

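View pics/s2.png

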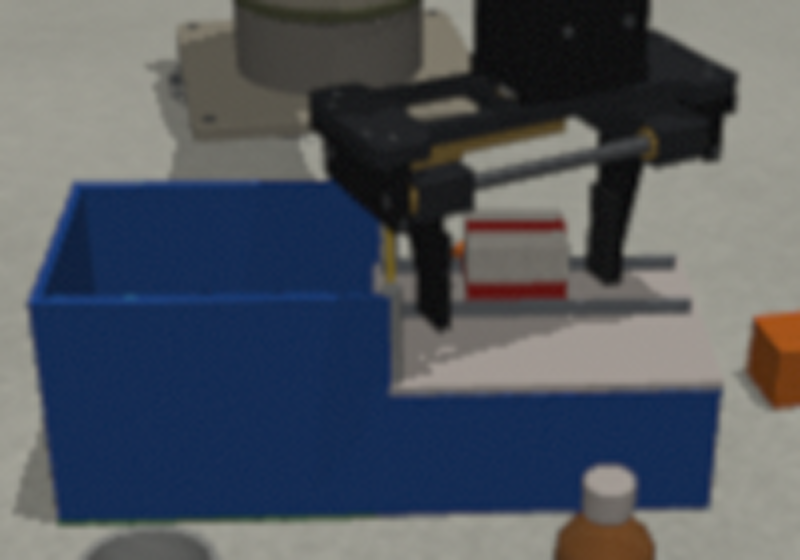

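Scene view: the pusher is behind the carton at (605,270), the opener is just before the flap at (435,315), and nothing is touching. Next: first contact and opening.

```bash
python3 -m handwheel '[[0.002,0.001,0,0,0,0,1],[0.004,0.002,0,0,0,0,1],[0.006,0.003,0,0,0,0,1],[0.008,0.004,0,0,0,0,1],[0.010,0.005,0,0,0,0,1],[0.012,0.006,0,0,0,0,1],[0.014,0.007,0,0,0,0,1],[0.016,0.008,0,0,0,0,1],[0.016,0.008,0,0,0,0,1]]'
python3 - <<'E'
from h import *
pose()
c=camera('wrist');save(c,'w3.png')
c2=camera('scene');img=cv2.cvtColor(c2['img'],cv2.COLOR_RGB2BGR)
cv2.imwrite('pics/s3.png',cv2.resize(img[120:260,190:390],None,fx=4,fy=4,interpolation=cv2.INTER_CUBIC))
delta(-18,8,.157,26);delta(15,6,.157,26);delta(48,4,.157,26)
E
```

```text
t: 3.37
position: [0.5379, 0.0055, 0.1573]
tool_rot: [-0.0, 0.804, -0.594, 0.0]
force: [1.7, 1.4, 1.5]
grip_width: 0.0871
t 3.37 box [-44.    7.9] z 0.1573 psi 26.03 F [1.7 1.4 1.5] tilt [ 0.  0. -1.] g 0.0871
target world [ 0.5339 -0.0202] 0.157 d tool [0.0236 0.0113 0.0002] rot [ 0.02 -0.    0.04]
target world [ 0.5268 -0.0525] 0.157 d tool [0.0524 0.0275 0.0002] rot [ 0.02 -0.    0.04]
target world [ 0.5197 -0.0848] 0.157 d tool [0.0812 0.0438 0.0002] rot [ 0.02 -0.    0.04]
```

View pics/w3.png

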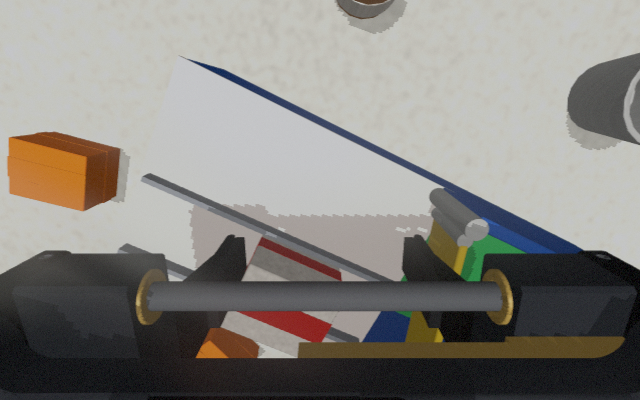

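View pics/s3.png

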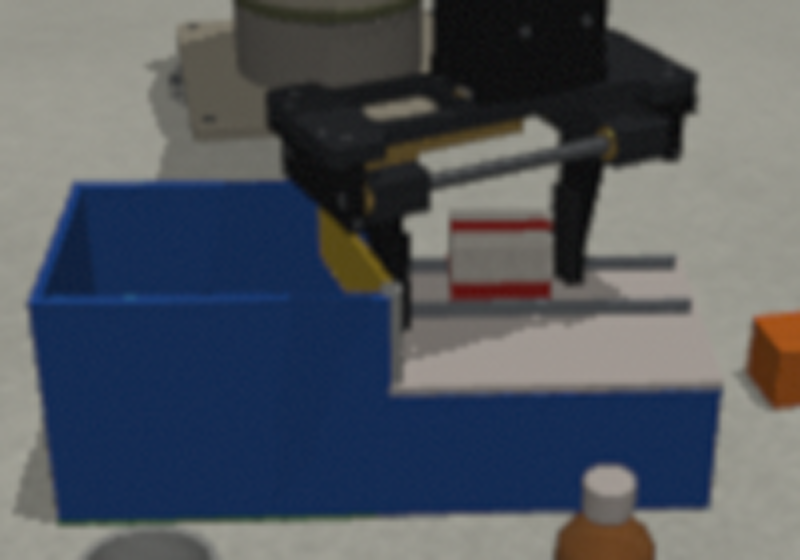

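The flap is opening, yellow plate at (355,250). The carton has advanced about 10 mm and its front is well short of the flap. I continue until the carton front is just at the opening.

```bash
python3 -m handwheel '[[0.002,0.001,0,0,0,0,1],[0.005,0.002,0,0,0,0,1],[0.008,0.004,0,0,0,0,1],[0.011,0.005,0,0,0,0,1],[0.014,0.007,0,0,0,0,1],[0.017,0.008,0,0,0,0,1],[0.020,0.010,0,0,0,0,1],[0.022,0.011,0,0,0,0,1],[0.022,0.011,0,0,0,0,1]]'
python3 - <<'E'
from h import *
pose()
c=camera('wrist');save(c,'w4.png')
c2=camera('scene');img=cv2.cvtColor(c2['img'],cv2.COLOR_RGB2BGR)
cv2.imwrite('pics/s4.png',cv2.resize(img[120:260,190:390],None,fx=4,fy=4,interpolation=cv2.INTER_CUBIC))
delta(15,6,.157,26);delta(48,4,.157,26)
E
```

```text
t: 4.22
position: [0.5333, -0.0188, 0.157]
tool_rot: [0.0, 0.804, -0.594, -0.0]
force: [-0.5, 2.7, 1.1]
grip_width: 0.0869
t 4.22 box [-19.3   7.2] z 0.157 psi 26.02 F [-0.5  2.7  1.1] tilt [-0.001  0.    -1.   ] g 0.0869
target world [ 0.5268 -0.0525] 0.157 d tool [ 0.0304  0.0162 -0.    ] rot [0.06 0.   0.03]
target world [ 0.5197 -0.0848] 0.157 d tool [ 0.0592  0.0325 -0.    ] rot [0.06 0.   0.03]
```

View pics/w4.png

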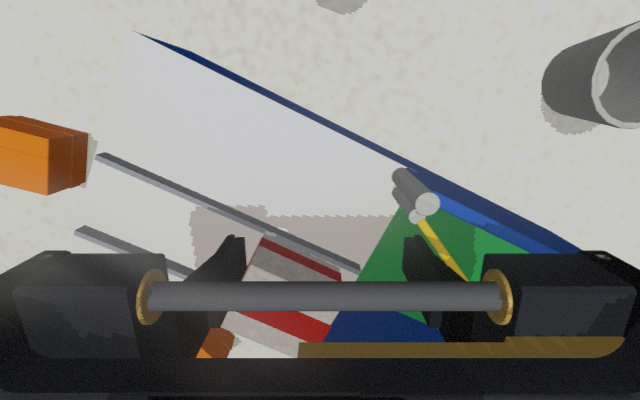

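View pics/s4.png

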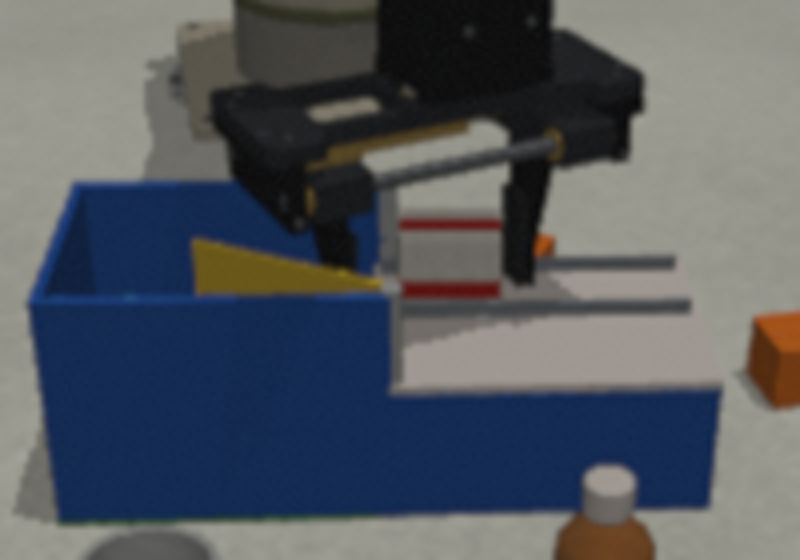

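The flap is wide open, free edge at (195,265), held by the opener at (335,250). The carton front is at the opening. Continue.

```bash
python3 -m handwheel '[[0.003,0.0015,0,0,0,0,1],[0.006,0.003,0,0,0,0,1],[0.009,0.005,0,0,0,0,1],[0.012,0.0065,0,0,0,0,1],[0.015,0.008,0,0,0,0,1],[0.018,0.0095,0,0,0,0,1],[0.021,0.011,0,0,0,0,1],[0.024,0.013,0,0,0,0,1],[0.027,0.0145,0,0,0,0,1],[0.027,0.0145,0,0,0,0,1]]'
python3 - <<'E'
from h import *
pose()
c=camera('wrist');save(c,'w5.png');W=world(c)
hsv=cv2.cvtColor(c['img'],cv2.COLOR_RGB2HSV).astype(int)
m=(hsv[...,0]>20)&(hsv[...,0]<35)&(hsv[...,1]>110)&(W[...,2]>.115)&(W[...,2]<.128)
B=tobox(W[m])*1000
if len(B)>5:
    p=np.polyfit(B[:,1],B[:,0],1) if np.ptp(B[:,1])>np.ptp(B[:,0]) else np.polyfit(B[:,0],B[:,1],1)
    print('flap top',len(B),B.min(0),B.max(0),p)
c2=camera('scene');img=cv2.cvtColor(c2['img'],cv2.COLOR_RGB2BGR)
cv2.imwrite('pics/s5.png',cv2.resize(img[120:260,190:390],None,fx=4,fy=4,interpolation=cv2.INTER_CUBIC))
delta(15,6,.157,26);delta(48,4,.157,26)
E
```

```text
t: 5.15
position: [0.5277, -0.0495, 0.1573]
tool_rot: [0.0, 0.804, -0.594, 0.0]
force: [-1.5, 1.0, -0.4]
grip_width: 0.0865
t 5.15 box [11.9  6.4] z 0.1573 psi 25.99 F [-1.5  1.  -0.4] tilt [ 0. -0. -1.] g 0.0865
flap top 1592 [ 3.38897726 30.44115187] [76.20706144 56.23594509] [-0.23219846 55.65068277]
target world [ 0.5268 -0.0525] 0.157 d tool [0.0031 0.0019 0.0002] rot [ 0.02 -0.02  0.01]
target world [ 0.5197 -0.0848] 0.157 d tool [0.0319 0.0182 0.0002] rot [ 0.02 -0.02  0.01]
```

View pics/w5.png

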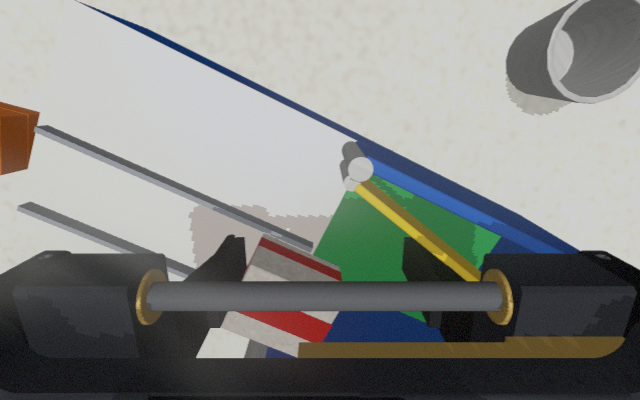

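View pics/s5.png

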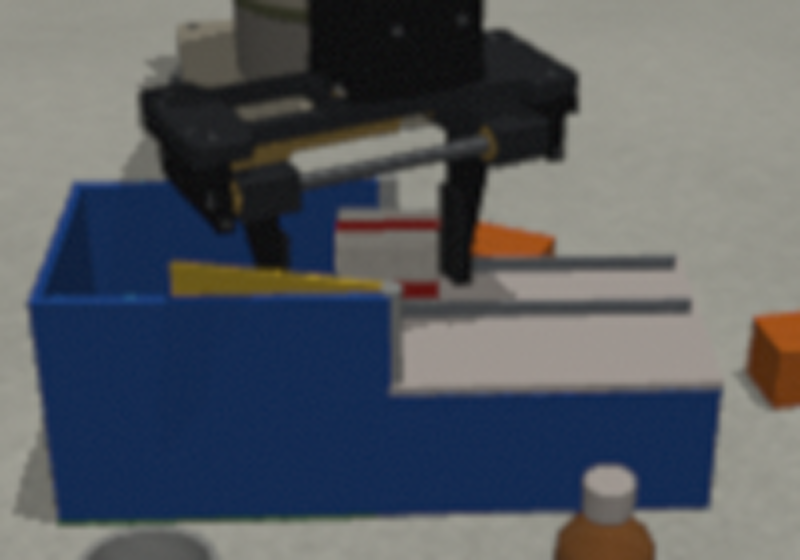

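The flap is at about 1.34 rad and the carton is passing well clear of it. Next, push it over the sill.

```bash
python3 -m handwheel '[[0.003,0.0015,0,0,0,0,1],[0.006,0.003,0,0,0,0,1],[0.009,0.005,0,0,0,0,1],[0.012,0.0065,0,0,0,0,1],[0.015,0.008,0,0,0,0,1],[0.018,0.010,0,0,0,0,1],[0.021,0.0115,0,0,0,0,1],[0.024,0.0135,0,0,0,0,1],[0.027,0.015,0,0,0,0,1],[0.030,0.017,0,0,0,0,1],[0.031,0.0175,0,0,0,0,1],[0.031,0.0175,0,0,0,0,1],[0.031,0.0175,0,0,0,0,1]]'
python3 - <<'E'
from h import *
pose()
c=camera('wrist');save(c,'w6.png');W=world(c)
c2=camera('scene');img=cv2.cvtColor(c2['img'],cv2.COLOR_RGB2BGR)
cv2.imwrite('pics/s6.png',cv2.resize(img[120:260,190:390],None,fx=4,fy=4,interpolation=cv2.INTER_CUBIC))
delta(15,6,.157,26);delta(48,4,.157,26)
E
```

```text
t: 6.33
position: [0.5202, -0.0835, 0.1572]
tool_rot: [0.0, 0.804, -0.594, 0.0]
force: [-1.2, -0.4, -0.1]
grip_width: 0.0869
t 6.33 box [46.6  4.3] z 0.1572 psi 26.03 F [-1.2 -0.4 -0.1] tilt [-0. -0. -1.] g 0.0869
target world [ 0.5268 -0.0525] 0.157 d tool [-0.0275 -0.0153  0.0002] rot [ 0.01 -0.01  0.05]
target world [ 0.5197 -0.0848] 0.157 d tool [0.0013 0.001  0.0002] rot [ 0.01 -0.01  0.05]
```

View pics/w6.png

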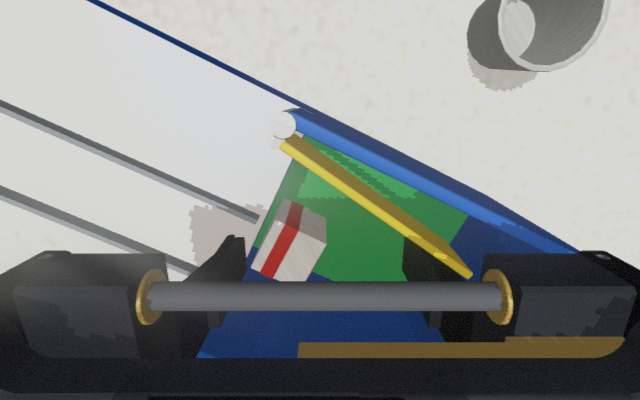

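View pics/s6.png

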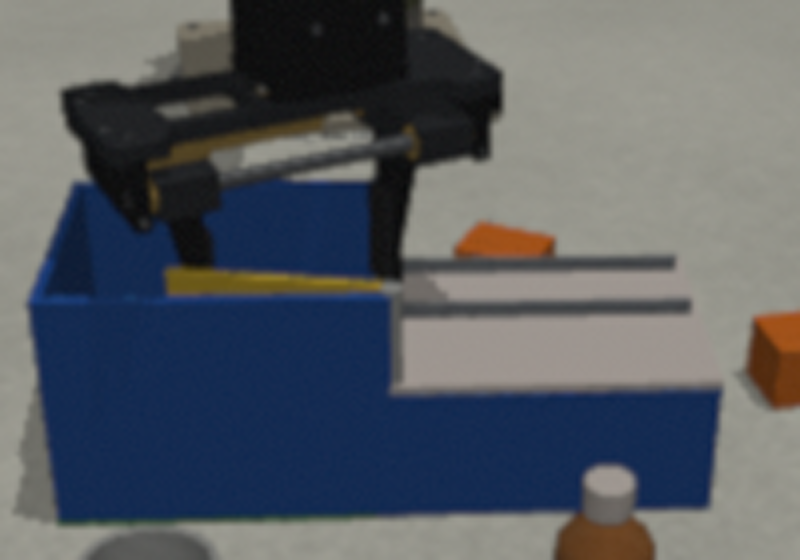

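The carton is off the deck; its red band shows at (280,245) in the wrist view. I check its height in the bin before retreating.

```bash
python3 - <<'E'
from h import *
c=camera('wrist');W=world(c);save(c,'w7.png')
h=cv2.cvtColor(c['img'],cv2.COLOR_RGB2HSV).astype(int);v,u=np.mgrid[0:400,0:640]
R=(u>245)&(u<330)&(v>195)&(v<282)
m=R&(h[...,1]<60)&(h[...,2]>120);r=R&((h[...,0]<8)|(h[...,0]>172))&(h[...,1]>140)
for q in(m,r):
  P=W[q];print(q.sum(),(tobox(np.percentile(P,[5,50,95],axis=0))*1000).round(0).tolist(),np.percentile(P[:,2],[1,50,99]).round(3))
E
```

```text
3985 [[54.0, -34.0], [32.0, -9.0], [1.0, 10.0]] [0.004 0.054 0.083]
782 [[36.0, -40.0], [27.0, -23.0], [19.0, -6.0]] [0.052 0.054 0.055]
```

Carton top is at z 54 mm, which means it stands on its 50 mm side on the floor at z 4, below the flap's lower edge at z 86. Retreat back along the path, so the flap follows the finger, then lift.

```bash
python3 -m handwheel '[[-0.004,-0.002,0,0,0,0,1],[-0.011,-0.006,0,0,0,0,1],[-0.018,-0.010,0,0,0,0,1],[-0.025,-0.0135,0,0,0,0,1],[-0.032,-0.017,0,0,0,0,1],[-0.039,-0.021,0,0,0,0,1],[-0.046,-0.0245,0,0,0,0,1],[-0.053,-0.028,0,0,0,0,1],[-0.060,-0.032,0,0,0,0,1],[-0.067,-0.0355,0,0,0,0,1],[-0.074,-0.039,0,0,0,0,1],[-0.081,-0.0425,0,0,0,0,1],[-0.088,-0.046,0,0,0,0,1],[-0.095,-0.050,0,0,0,0,1],[-0.105,-0.055,0,0,0,0,1],[-0.110,-0.057,-0.02,0,0,0,1],[-0.110,-0.057,-0.05,0,0,0,1],[-0.110,-0.057,-0.08,0,0,0,1],[-0.110,-0.057,-0.11,0,0,0,1],[-0.110,-0.057,-0.14,0,0,0,1]]'
python3 - <<'E'
from h import *
pose();s=observe();R=Rq(s['tool_rot'])
print(R.inv().apply([-.05,.2,.05]))
c=camera('wrist');save(c,'w8.png')
c2=camera('scene');img=cv2.cvtColor(c2['img'],cv2.COLOR_RGB2BGR)
cv2.imwrite('pics/s8.png',cv2.resize(img[80:320,170:410],None,fx=2.5,fy=2.5,interpolation=cv2.INTER_CUBIC))
E
```

```text
t: 8.15
position: [0.5423, 0.0392, 0.2988]
tool_rot: [-0.0, 0.804, -0.594, 0.0]
force: [0.9, 0.5, 0.2]
grip_width: 0.0874
t 8.15 box [-78.   7.] z 0.2988 psi 26.05 F [0.9 0.5 0.2] tilt [ 0.  0. -1.] g 0.0874
[-0.20585589 -0.0111139  -0.04999834]
```

View pics/w8.png

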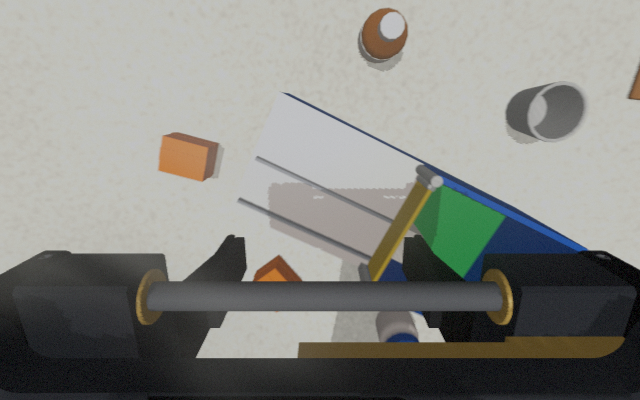

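View pics/s8.png

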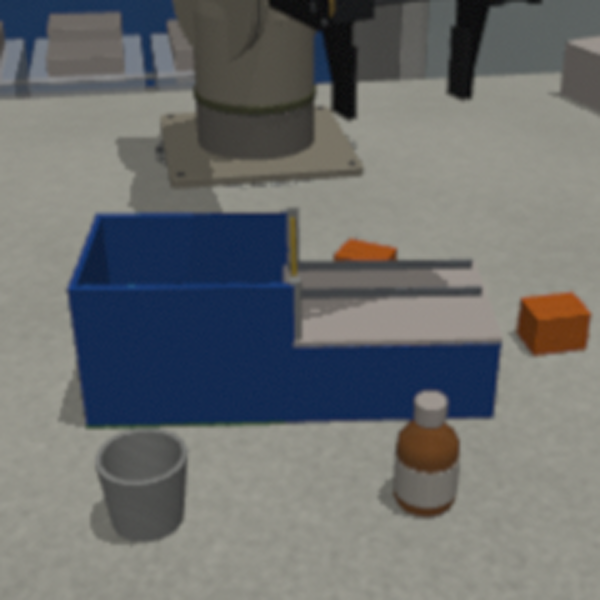

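The flap appears shut. I move the arm aside to verify with the top camera.

```bash
python3 -m handwheel '[[-0.02,0,0,0,0,0,1],[-0.05,0,-0.01,0,0,0,1],[-0.08,0,-0.02,0,0,0,1],[-0.11,0,-0.02,0,0,0,1],[-0.14,0,-0.02,0,0,0,1],[-0.17,0,-0.02,0,0,0,1],[-0.2,0,-0.02,0,0,0,1],[-0.22,0,-0.02,0,0,0,1],[-0.24,0,-0.02,0,0,0,1],[-0.25,0,-0.02,0,0,0,1],[-0.25,0,-0.02,0,0,0,1],[-0.25,0,-0.02,0,0,0,1]]'
python3 - <<'E'
from h import *
pose();c=camera('top');save(c,'t9.png');W=world(c);im=c['img']
hsv=cv2.cvtColor(im,cv2.COLOR_RGB2HSV).astype(int)
B=tobox(W)*1000;Z=W[...,2]*1000
m=(abs(B[...,0])<110)&(abs(B[...,1])<60)&(hsv[...,0]>20)&(hsv[...,0]<35)&(hsv[...,1]>110)&(Z>115)&(Z<130)
print('flap',m.sum(),np.percentile(B[m],[2,50,98],axis=0).round(1).tolist(),np.polyfit(B[m][:,1],B[m][:,0],1))
a=dict(np.load('top0.npz'))
for n,(x,y,w) in dict(bottle=(299,147,25),cup=(391,155,25),jar=(377,314,25)).items():
    t=a['img'][y-15:y+15,x-15:x+15]; r=cv2.matchTemplate(im[y-w:y+w,x-w:x+w],t,cv2.TM_SQDIFF);print(n,cv2.minMaxLoc(r)[2],'expected',w-15)
cv2.imwrite('pics/t9c.png',cv2.resize(cv2.cvtColor(im[120:340,190:450],cv2.COLOR_RGB2BGR),None,fx=2.6,fy=2.6,interpolation=cv2.INTER_CUBIC))
E
```

```text
t: 9.25
position: [0.469, 0.2772, 0.3169]
tool_rot: [0.0, 0.805, -0.594, 0.0]
force: [0.3, -0.7, 0.6]
grip_width: 0.0869
t 9.25 box [-301.7 -102.4] z 0.3169 psi 26.06 F [ 0.3 -0.7  0.6] tilt [-0.    -0.001 -1.   ] g 0.0869
flap 134 [[-2.2, -46.4], [-0.4, 0.0], [1.6, 48.7]] [ 3.15008635e-04 -4.26450045e-01]
bottle (10, 10) expected 10
cup (10, 10) expected 10
jar (10, 10) expected 10
```

View pics/t9c.png

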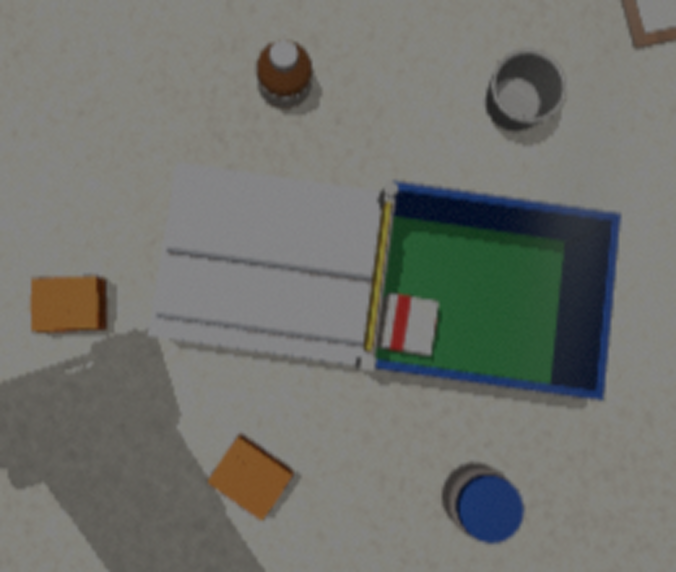

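The carton is in the bin at (412,325), the flap is shut (angle about 0), and the bystanders have not moved.

```bash
python3 -c "
from workcell import hand_in;print(hand_in())"
```

```text
the job is handed in; nothing more can be done
None
```

The carton is in the bin, the flap is shut again, and the job is handed in. It took about 9.3 s.

**What I did:** One finger pushed the flap open and held it while the other pushed the carton along the track and over the sill. I then backed the hand out so the flap closed, lifted clear and moved aside.

**Order of opening and pushing:** With the carton this far back, the open jaws could not hold the flap wide open and reach behind the carton at once. By my geometry the flap led only slightly, at about 0.15 rad when the carton began to move. By the same geometry it was at about 1.2 rad when the carton's front reached the opening. I measured about 1.34 rad as the carton went through.

**Last checks:**
- **Carton:** it stands on end on the bin floor, top at z 54 mm, below the flap's lower edge at 86 mm. In every picture I took, it stayed clear of the flap.
- **Flap:** measured at about 0.000 rad, fully shut.
- **Bystanders:** the bottle, cup and jar are at the same pixels as at the start.
- **Forces:** only a few newtons at the wrist at each stop where I read it.
- **Robot:** the hand is clear and touching nothing.

None of the checks failed or disagreed.

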